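# Clear and release the sample box lid

## Task

Someone left a blue-capped vial standing on the closed lid of the grey sample box. Stand that vial upright on the bench top, then press the box's long bar key so that the lid springs fully open; do not press the small round key beside it, and do not tip the vial over.

Things in the scene. Friction and masses are not known exactly. Their poses are not given: they have to be found in the camera images.
- release_key_top (a point): Centre of the top of the long bar key, a black spring key 24 (x) by 44 (y) mm on the front deck of the grey sample box with the white lid. Site axes are the box's: z up, x from key to hinge, y left. Top 60 mm above the bench, 10 above the deck; goes straight down 6 mm (1.5 N at first, 5 N fully down), frees the lid at about 4 mm. Box, from here: x -27 to +153 mm, y -95 to +45; it is fixed.
- box_lid (a joint): Angle of the lid, hinged at the box's far edge: 0 = shut, 1.75 rad = sprung fully open at its stop; once freed it swings up, away from the keys, in about 1 s. Lid shut: flat, x +28 to +149 mm from the bar key, as wide as the box, top 71.5 mm above the bench. The bench left of the box is free: a strip 70 mm wide, from x +10 to +90 mm. Right of it, at world y = -0.07, is a wall 0.3-0.57 m tall.
- vial_mid (a point): Centre (half-way up, 28 mm above its underside) of the loose white vial with a blue screw cap that stands on the box's lid at the start: round, 30 mm in diameter, 56 mm tall, about 30 g. z is the vial's own upward axis. Similar vials stand elsewhere on the bench and are not meant.
- round_key (a joint): Travel of the small round black key (18 mm in diameter, top 58 mm above the bench) on the same deck: 0 = up, 0.006 m = fully pressed. Not to be pressed. Its centre lies 73 mm from the bar key's centre, along the box's -y (to the right).
Not all that is in view belongs to the job. What is shaped like the part that bears vial_mid but purple is not meant.

How it is judged:
By the outcome, as a careful person would: the job done as asked, in the order asked, and still so for the second after the job is handed in, with the robot touching nothing.
It also fails if it takes over 54 s, if anything falls off the work surface, if the arm or the gripper's body presses on something with over 40 N, if the wrist force passes 120 N, or if a joint passes its speed limit or range.

## Robot

A 7-joint arm with a two-finger parallel gripper is mounted at the origin on a cart in front of the work surface, level with it; the furniture and walls round the work are solid. World frame = base frame: x ahead of the robot, y to its left, z up, the work surface at z = 0. Lengths are in m, angles in rad, forces in N, time in s.
With the tool pointing down it reaches from about 0.4 to 0.85 m from the base axis. Payload 4.5 kg.
Tool frame: the origin (TCP) lies between the finger pads; the fingertips stand 25 mm ahead of it and the grasp point (between the pads) lies 6 mm ahead of it (r.tips_ahead is the distance from the TCP to the fingertips, in m); z points along the fingers, y is the direction in which the jaws open and shut (so a half turn about z gives the same grasp; the last joint's range is limited). The gripper opens to 88 mm and grips with 3 to 60 N. Pads are 18 mm wide; open, the fingers measure 123 mm over their backs; the gripper's body (75 mm by 187 mm) begins 45 mm behind the grasp point.
Start: joints at [1.366, 0.689, -0.195, 1.565, 0.157, 0.902, -0.215], TCP at [0.148, -0.607, 0.264] pointing down, gripper open.
Joint ranges: [-3.01, 3.01], [-0.46, 2.08], [-1.47, 1.51], [0.13, 2.56], [-1, 4.14], [0.04, 2.09], [-2.66, 2.66]. Speed limits (rad/s): [2.57, 2.57, 3.14, 3.14, 3.14, 3.14, 3.14].

## Interface

Orientations are given as a unit quaternion [x, y, z, w].
In Python, from plant import r, imaging gives the robot as it stands.
- The arm moves only by the tool send_rows, never from a script. Its argument "moves" is one flat list of numbers, 6 for each row, row after row: the shift along the tool's x, y, z in m, then the turn, a rotation vector about the tool's x, y, z in degrees. A call has exactly 5 rows; each row is the pose to reach, as a shift and turn from the pose measured when the call began, along the tool's axes at that moment; what a row does not reach only later rows make up. A row lasts 1/12 s, in which the tool goes at most 41.7 mm and 7.16 degrees, less where a joint would pass 70% of its speed; a pose out of reach is approached as far as the arm can. A call with a gripper value outside its range is refused whole. "claw" is the closure, from -1 (fully open) to 1 (shut), so that 0 is half open, set as the call begins (left out, the last holds). The fingers move at their own pace and stop on an object; "grip_force" is the grip in N (left out, the last holds). Time passes only in rows, so rows that repeat a pose let the fingers close, or fill a call up. It gives the time, the measured TCP pose, the force and the opening at its end, in the units of the state.
- r.get_state(): the state, without advancing time (a new reading comes with each control period).
- imaging.snapshot(name): name is "scene" or "side" or "wrist"; returns a dict with "image" (420x560x3 uint8, red, green, blue), "depth" (420x560 float32, m along the optical axis (not along the pixel's ray), 0 where there is no reading), "mtx" (3x3 intrinsics, pixels), "rvec" (rotation vector, rad) and "tvec" (3), from world to camera coordinates, as OpenCV has them. Camera axes: x right, y down, z forward; pixel columns grow to the right and rows downward; lengths in m; the calibration is good to about 2 mm. A picture is of the moment at which its call begins.
- r.finish_job(): hands the job in, once; it reports no verdict.
Trained networks look in a picture, given as the dict that the camera call returned (one of the last four; its "shot" number tells which), for a name from the list of things; names that differ only in an ending like _2 or _b are one class to them, and where a whole thing is asked for, a point or a joint stands for the part that bears it (a point fixed in the world has none). Each returns a list of dicts, best first, with "score" (0 to 1); they miss things now and then, are a little off and sometimes report something else, mostly with a low value. They report only what shows in the picture. A call takes as long as a camera call. They do not tell look-alikes from the thing itself.
- imaging.look_for(query, picture): "box" ([centre column, centre row, width, height] as shares, 0 to 1, of the picture: columns of its width, rows of its height, round what is visible of it).
- imaging.silhouettes(query, picture): "pixels" (420x560 bool, what is visible of it) and "box" ([centre column, centre row, width, height] as shares, 0 to 1, of the picture: columns of its width, rows of its height, round what is visible of it).
- imaging.pinpoint(query, picture): "point" ([column, row] as shares, 0 to 1, of the picture: columns of its width, rows of its height: a listed point, or the origin of a listed thing).
The state is a dict: "clock": time; "q": joint angles; "qd": joint speeds; "joint_torque": joint torques, N m; "tool_pos": TCP position; "eef_rot": TCP orientation; "contact_force": force on the tool from outside, world axes, zero at the start; "moment": the same for the moment, N m; "opening": opening from 0.0 (shut) to 1.0 (fully open).
Only numpy, scipy, OpenCV 4.12 (cv2) and the standard library are available. Lean on these libraries where they do the work, as an engineer would, in place of code of your own. Each camera call takes 0.05 s, during which the arm holds its last target.

## Working session

There is one attempt and no reset: what is moved stays moved. The work goes in short steps, Python scripts to look and compute and a tool call to move; the robot and the scene stay as the last step left them, time stands still between calls to the robot, and variables do not carry over. Pictures are saved under pics/ and viewed, and the job is handed in when it is done.

Besides the shell and the picture viewer there is one more tool, called as name(argument=value, ...), one argument or row to a line, values as JSON. send_rows: Moves the arm, as the interface text tells. Its arguments: {"type":"object","properties":{"moves":{"type":"array"},"claw":{"type":"number"},"grip_force":{"type":"number"}},"required":["moves"]}

```bash
ls; mkdir -p pics; python3 - <<'E'
from plant import r, imaging
import cv2,numpy as np
s=r.get_state();print(s['clock'],s['tool_pos'],s['eef_rot'],s['opening'])
for n in ['scene','side']:
    p=imaging.snapshot(n)
    cv2.imwrite(f'pics/{n}0.png',p['image'][:,:,::-1])
    R=cv2.Rodrigues(p['rvec'])[0];K=p['mtx'];t=np.ravel(p['tvec'])
    print(n,'cam',-R.T@t)
    for q in ['release_key_top','vial_mid','round_key','box_lid']:
        for d in imaging.pinpoint(q,p)[:4]:
            u,v=d['point'][0]*560,d['point'][1]*420
            z=p['depth'][min(int(v),419),min(int(u),559)]
            w=R.T@(np.linalg.inv(K)@[u,v,1]*z-t)
            print(q,round(d['score'],2),round(u),round(v),w.round(4))
E
```

```text
pics
0.0 [ 0.14764259 -0.60669412  0.26291915] [ 9.92876516e-01  1.19144324e-01 -1.69835491e-04 -9.08798701e-04] 1.0072375842305745
scene cam [0.04507785 0.50025149 0.6748405 ]
release_key_top 0.67 300 251 [0.468  0.1475 0.0583]
vial_mid 0.72 300 174 [ 0.68   -0.019   0.0407]
vial_mid 0.62 276 212 [0.5389 0.1541 0.1132]
vial_mid 0.58 306 194 [0.6129 0.0165 0.0412]
vial_mid 0.55 265 299 [0.4192 0.2659 0.0524]Traceback (most recent call last):
  File "<stdin>", line 10, in <module>
ValueError: it knows: release_key_top, vial_mid
```

```bash
python3 - <<'E'
from plant import r, imaging
import cv2,numpy as np
for n in ['side']:
    p=imaging.snapshot(n)
    cv2.imwrite(f'pics/{n}0.png',p['image'][:,:,::-1])
    R=cv2.Rodrigues(p['rvec'])[0];K=p['mtx'];t=np.ravel(p['tvec'])
    print(n,'cam',-R.T@t)
    for q in ['release_key_top','vial_mid']:
        for d in imaging.pinpoint(q,p)[:4]:
            u,v=d['point'][0]*560,d['point'][1]*420
            z=p['depth'][min(int(v),419),min(int(u),559)]
            w=R.T@(np.linalg.inv(K)@[u,v,1]*z-t)
            print(q,round(d['score'],2),round(u),round(v),w.round(4))
E
```

```text
side cam [0.80826365 0.84573161 0.46767835]
release_key_top 0.63 322 238 [0.4661 0.143  0.058 ]
vial_mid 0.97 375 285 [0.4363 0.2737 0.0354]
vial_mid 0.9 178 228 [ 0.6825 -0.0156  0.0397]
vial_mid 0.75 277 221 [0.5512 0.1572 0.1099]
vial_mid 0.58 215 233 [0.6212 0.0224 0.0368]
```

View pics/scene0.png

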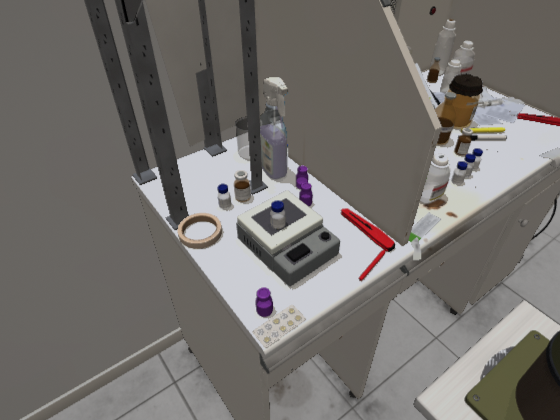

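View pics/side0.png

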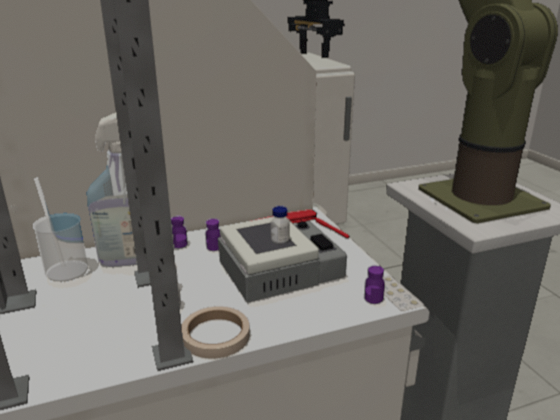

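The scene view shows the target vial on the lid at about (277,212), the bar key at (300,251), and the round key at about (325,236). There are purple decoys, a wall to the right and rack posts to the left. Next I'll measure the geometry.

```bash
cat > h.py <<'E'
from plant import r, imaging
import cv2,numpy as np
def cloud(p):
    R=cv2.Rodrigues(p['rvec'])[0];K=p['mtx'];t=np.ravel(p['tvec'])
    v,u=np.mgrid[0:420,0:560]; z=p['depth']
    c=np.stack([(u-K[0,2])/K[0,0]*z,(v-K[1,2])/K[1,1]*z,z],-1)
    W=(c-t)@R; W[z==0]=np.nan
    return W
E
python3 - <<'E'
from h import *
Ps={n:imaging.snapshot(n) for n in ['scene','side']}
C={n:cloud(p) for n,p in Ps.items()}
np.savez('c.npz',**C)
for n,p in Ps.items():
    W=C[n]
    for q in ['box_lid','round_key','release_key_top','vial_mid']:
        try:
            for d in imaging.silhouettes(q,p)[:4]:
                m=d['pixels']; P=W[m]; P=P[~np.isnan(P[:,0])]
                print(n,q,round(d['score'],2),m.sum(),np.round(d['box'],3),np.median(P,0).round(3),np.percentile(P,[3,97],axis=0).round(3).tolist())
        except Exception as e: print(n,q,e)
# lid plane points
    m=(abs(W[...,2]-.0715)<.003)&(W[...,0]>.35)&(W[...,0]<.75)&(W[...,1]>0)&(W[...,1]<.3)
    m=cv2.morphologyEx(m.astype(np.uint8),cv2.MORPH_OPEN,np.ones((3,3)))>0
    print(n,'lid',m.sum(),cv2.minAreaRect(W[m][:,:2].astype(np.float32)), W[m].mean(0))
P=np.concatenate([C[n].reshape(-1,3) for n in C]); P=P[~np.isnan(P[:,0])]
# height map 
xs=(-0.3,1.2); ys=(-.8,.6); S=400
H=np.full((int(1.5*S),int(1.4*S)),-1.)
i=((xs[1]-P[:,0])*S).astype(int); j=((ys[1]-P[:,1])*S).astype(int)
ok=(i>=0)&(i<H.shape[0])&(j>=0)&(j<H.shape[1])
np.maximum.at(H,(i[ok],j[ok]),P[ok,2])
im=cv2.applyColorMap(np.clip((H+.1)/.9*255,0,255).astype(np.uint8),cv2.COLORMAP_JET); im[H<-.1]=0
for k in range(-2,12): cv2.putText(im,f'{k/10:.1f}',(0,int((1.2-k/10)*S)),0,.4,(255,255,255))
for k in range(-8,6): cv2.putText(im,f'{k/10:.1f}',(int((.6-k/10)*S),595),0,.4,(255,255,255))
cv2.imwrite('pics/top.png',im)
# wall
m=(abs(P[:,1]+.07)<.03)&(P[:,2]>.15)
for a in np.arange(.2,1.2,.05):
    q=P[m&(abs(P[:,0]-a)<.025)]
    if len(q): print('wall',round(a,2),q[:,2].max().round(3),q[:,0].min().round(3),len(q))
# posts
m=(P[:,1]>-.04)&(P[:,1]<.6)&(P[:,2]>.2)&(P[:,0]>.3)
for a in np.arange(.2,1.0,.1):
    q=P[m&(abs(P[:,2]-a)<.05)]
    if len(q):
        lab=np.unique((q[:,:2]/.04).round().astype(int),axis=0,return_counts=True)
        print('z',round(a,2),[(*(x*.04).round(2),c) for x,c in zip(*lab) if c>20])
E
```

```text
scene box_lid 0.7 2711 [0.502 0.531 0.151 0.149] [0.542 0.145 0.072] [[0.499, 0.066, 0.056], [0.615, 0.2, 0.074]]
scene release_key_top 0.63 252 [0.534 0.601 0.042 0.034] [0.467 0.152 0.06 ] [[0.459, 0.131, 0.053], [0.481, 0.173, 0.063]]
scene vial_mid 0.75 237 [0.537 0.422 0.024 0.061] [ 0.675 -0.017  0.038] [[0.634, -0.034, 0.001], [0.699, 0.005, 0.058]]
scene vial_mid 0.65 382 [0.472 0.716 0.032 0.079] [0.423 0.267 0.038] [[0.415, 0.253, 0.008], [0.439, 0.277, 0.058]]
scene vial_mid 0.61 418 [0.498 0.512 0.035 0.075] [0.537 0.152 0.106] [[0.529, 0.12, 0.072], [0.556, 0.163, 0.129]]
scene vial_mid 0.6 245 [0.546 0.46  0.022 0.052] [0.615 0.014 0.038] [[0.607, 0.0, 0.01], [0.632, 0.024, 0.058]]
scene lid 2149 ((0.5600907802581787, 0.13074135780334473), (0.12166330218315125, 0.14019380509853363), 2.673659324645996) [0.55324744 0.13518859 0.07224363]
side box_lid 0.85 3315 [0.48  0.586 0.167 0.139] [0.576 0.165 0.071] [[0.505, 0.071, 0.054], [0.621, 0.203, 0.072]]
side round_key 0.61 69 [0.537 0.534 0.014 0.033] [0.477 0.082 0.056] [[0.429, -0.032, 0.003], [0.483, 0.088, 0.058]]
side 
[... 5310 characters left out ...]
 np.int64(130)), (np.float64(0.96), np.float64(0.36), np.int64(170)), (np.float64(0.96), np.float64(0.4), np.int64(180)), (np.float64(0.96), np.float64(0.44), np.int64(154)), (np.float64(1.0), np.float64(0.16), np.int64(88)), (np.float64(1.0), np.float64(0.24), np.int64(320)), (np.float64(1.0), np.float64(0.28), np.int64(131)), (np.float64(1.0), np.float64(0.32), np.int64(793)), (np.float64(1.0), np.float64(0.36), np.int64(905)), (np.float64(1.0), np.float64(0.4), np.int64(1070)), (np.float64(1.0), np.float64(0.44), np.int64(859)), (np.float64(1.0), np.float64(0.48), np.int64(45))]
z 0.5 [(np.float64(0.72), np.float64(0.28), np.int64(445)), (np.float64(0.76), np.float64(0.28), np.int64(95))]
```

View pics/top.png

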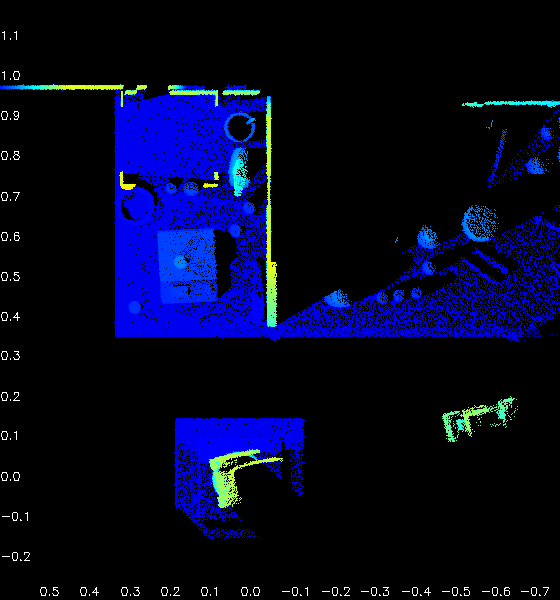

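```bash
cat >> h.py <<'E'
from scipy.spatial.transform import Rotation as Ro
def goal(pos,yaw,tilt=0):
    """tool x heading yaw deg (world), tool z down; prints shift, turn in tool axes, rows needed"""
    s=r.get_state();Q=Ro.from_quat(s['eef_rot'])
    G=Ro.from_euler('z',yaw,degrees=True)*Ro.from_euler('x',180,degrees=True)*Ro.from_euler('y',tilt,degrees=True)
    d=Q.inv().apply(np.array(pos)-s['tool_pos']); w=(Q.inv()*G).as_rotvec(degrees=True)
    print('t',round(s['clock'],2),'pos',np.round(s['tool_pos'],4),'z',Q.as_matrix()[:,2].round(3),'x',Q.as_matrix()[:,0].round(3),'q',np.round(s['q'],2),'F',np.round(s['contact_force'],1),'op',round(s['opening'],3))
    print('shift mm',(d*1000).round(1),'turn',w.round(2),'rows',round(np.linalg.norm(d)/.0417,1),round(np.linalg.norm(w)/7.16,1))
E
python3 - <<'E'
from h import *
c=np.load('c.npz')
# vial on lid: fit axis from points of both cameras
for n in ['scene','side']:
    W=c[n].reshape(-1,3); W=W[~np.isnan(W[:,0])]
    m=(W[:,2]>.078)&(W[:,2]<.135)&(np.hypot(W[:,0]-.543,W[:,1]-.155)<.05); P=W[m]
    body=P[P[:,2]<.105]
    from scipy.optimize import least_squares
    f=least_squares(lambda x:np.hypot(body[:,0]-x[0],body[:,1]-x[1])-.015,[.545,.15],loss='soft_l1',f_scale=.002)
    print(n,len(body),f.x,P[:,2].max(), 'top mean',P[P[:,2]>.1255].mean(0))
W=np.concatenate([c[n].reshape(-1,3) for n in ['scene','side']]);W=W[~np.isnan(W[:,0])]
# black box footprint: lid+deck
L=W[(abs(W[:,2]-.0715)<.002)&(W[:,0]>.48)&(W[:,0]<.64)&(W[:,1]>.04)&(W[:,1]<.22)]
print('lid pct',np.percentile(L,[1,99],axis=0),cv2.minAreaRect(L[:,:2].astype(np.float32)))
# strip contents
B=W[(W[:,0]>.44)&(W[:,0]<.62)&(W[:,1]>.205)&(W[:,1]<.29)&(W[:,2]>.006)]
print('strip',len(B),B.min(0) if len(B) else '',B.max(0) if len(B) else '')
goal([.148,-.607,.47],13.7)
E
```

```text
scene 163 [0.54420361 0.14761024] 0.13054907831445384 top mean [0.5437094  0.14821215 0.12787351]
side 304 [0.54446235 0.14875194] 0.1285740547962215 top mean [0.54525474 0.14938229 0.12685138]
lid pct [[0.50076961 0.06409631 0.06968334]
 [0.61958076 0.2005298  0.07342175]] ((0.5602394938468933, 0.13156604766845703), (0.12203733623027802, 0.1418275088071823), 2.673659324645996)
strip 267 [0.44005692 0.20500303 0.00631659] [0.61986733 0.27663337 0.05877957]
t 0.8 pos [ 0.1479 -0.6073  0.2638] z [ 0. -0. -1.] x [0.972 0.237 0.   ] q [ 1.37  0.69 -0.19  1.57  0.16  0.9  -0.22] F [ 0.   0.3 -0.6] op 1.003
shift mm [ 2.000e-01 -2.000e-01 -2.062e+02] turn [ 0.01 -0.   -0.02] rows 4.9 0.0
```

send_rows(
  moves=[0, 0, -0.04, 0, 0, 0, 0, 0, -0.08, 0, 0, 0, 0, 0, -0.12, 0, 0, 0, 0, 0, -0.16, 0, 0, 0, 0, 0, -0.2, 0, 0, 0],
)

```text
clock: 1.22
tool_pos: [0.1477, -0.6068, 0.466]
eef_rot: [0.993, 0.119, 0.0, 0.0]
contact_force: [0.6, -0.8, -0.4]
opening: 1.003
```

```bash
python3 - <<'E'
from h import *
goal([.52,.12,.475],92.7)
E
```

```text
t 1.22 pos [ 0.1477 -0.6068  0.466 ] z [ 0. -0. -1.] x [0.972 0.237 0.   ] q [ 1.37  0.53 -0.21  1.23  0.11  1.39 -0.16] F [ 0.6 -0.8 -0.4] op 1.003
shift mm [ 533.7 -618.1   -9.2] turn [ 2.000e-02  1.000e-02 -7.901e+01] rows 19.6 11.0
```

send_rows(
  moves=[0.025, -0.029, 0, 0, 0, -5, 0.05, -0.058, 0, 0, 0, -10, 0.075, -0.087, 0, 0, 0, -15, 0.1, -0.116, -0.005, 0, 0, -20, 0.125, -0.145, -0.009, 0, 0, -25],
)

```text
clock: 1.63
tool_pos: [0.2353, -0.4344, 0.4752]
eef_rot: [0.943, 0.333, -0.0, 0.0]
contact_force: [1.1, -0.1, -0.5]
opening: 0.998
```

```bash
python3 - <<'E'
from h import *
goal([.52,.12,.475],92.7)
E
```

```text
t 1.63 pos [ 0.2353 -0.4344  0.4752] z [-0. -0. -1.] x [ 0.778  0.628 -0.   ] q [ 1.23  0.31 -0.37  1.59  0.12  1.26 -0.04] F [ 1.1 -0.1 -0.5] op 0.998
shift mm [ 5.699e+02 -2.524e+02 -1.000e-01] turn [ 1.000e-02  3.000e-02 -5.377e+01] rows 14.9 7.5
```

send_rows(
  moves=[0.037, -0.016, 0, 0, 0, -5, 0.074, -0.032, 0, 0, 0, -10, 0.111, -0.048, 0, 0, 0, -15, 0.148, -0.064, 0, 0, 0, -20, 0.185, -0.08, 0, 0, 0, -25],
)

```text
clock: 2.05
tool_pos: [0.3292, -0.254, 0.4754]
eef_rot: [0.847, 0.531, -0.0, 0.001]
contact_force: [0.4, -1.1, 0.4]
opening: 1.0
```

```bash
python3 - <<'E'
from h import *
goal([.52,.12,.475],92.7)
p=imaging.snapshot('scene');cv2.imwrite('pics/s1.png',p['image'][:,:,::-1])
E
```

```text
t 2.05 pos [ 0.3292 -0.254   0.4754] z [ 0.    -0.001 -1.   ] x [ 0.436  0.9   -0.001] q [ 0.99  0.2  -0.56  1.76  0.11  1.21 -0.05] F [ 0.4 -1.1  0.4] op 1.0
shift mm [ 4.198e+02  8.600e+00 -1.000e-01] turn [  0.03   0.08 -28.55] rows 10.1 4.0
```

View pics/s1.png

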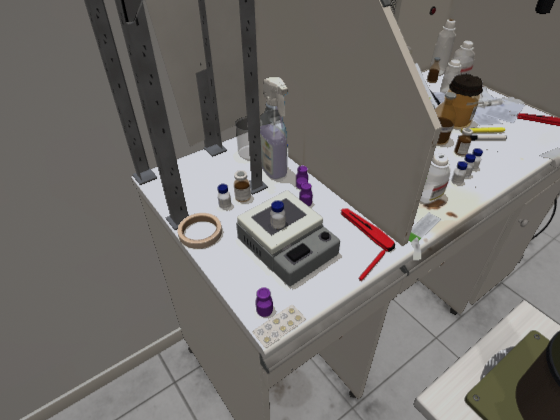

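send_rows(
  moves=[0.038, -0.002, -0.005, 0, 0, -3, 0.076, -0.004, -0.01, 0, 0, -6, 0.114, -0.006, -0.015, 0, 0, -9, 0.152, -0.008, -0.02, 0, 0, -12, 0.19, -0.01, -0.02, 0, 0, -15],
)

```text
clock: 2.52
tool_pos: [0.4048, -0.0675, 0.498]
eef_rot: [0.765, 0.644, 0.003, 0.001]
contact_force: [0.7, -1.3, -0.4]
opening: 1.001
```

```bash
python3 - <<'E'
from h import *
goal([.5443,.1482,.45],92.7)
for n in ['side','wrist']:
    p=imaging.snapshot(n);cv2.imwrite(f'pics/{n}2.png',p['image'][:,:,::-1])
E
```

```text
t 2.52 pos [ 0.4048 -0.0675  0.498 ] z [ 0.006  0.002 -1.   ] x [0.169 0.986 0.003] q [ 0.66  0.19 -0.75  1.72  0.13  1.28 -0.29] F [ 0.7 -1.3 -0.4] op 1.001
shift mm [236.1 100.6  49.3] turn [  0.36  -0.13 -12.46] rows 6.3 1.7
```

View pics/side2.png

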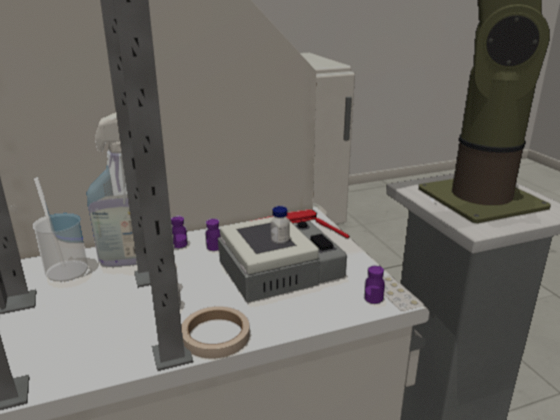

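View pics/wrist2.png

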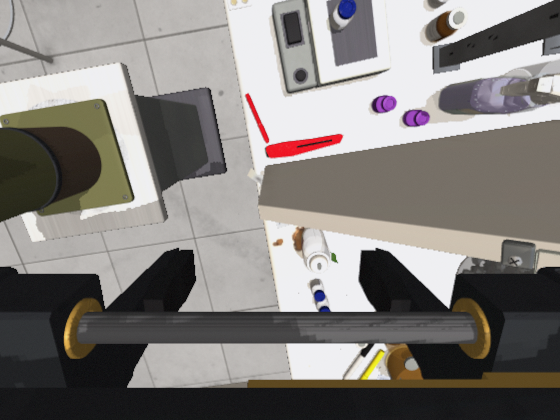

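send_rows(
  moves=[0.038, 0.01, 0, 0, 0, -3, 0.076, 0.02, 0, 0, 0, -6, 0.114, 0.035, 0, 0, 0, -9, 0.15, 0.05, 0, 0, 0, -12, 0.186, 0.065, 0, 0.4, -0.1, -12.5],
)

```text
clock: 3.03
tool_pos: [0.5001, 0.1108, 0.4993]
eef_rot: [0.686, 0.728, 0.001, -0.001]
contact_force: [0.4, -0.8, 1.5]
opening: 1.0
```

```bash
python3 - <<'E'
from h import *
goal([.5443,.1482,.30],92.7)
E
```

```text
t 3.03 pos [0.5001 0.1108 0.4993] z [ 0.     0.003 -1.   ] x [-0.059  0.998  0.003] q [ 0.22  0.4  -0.83  1.47  0.29  1.4  -0.56] F [ 0.4 -0.8  1.5] op 1.0
shift mm [ 34.1  46.3 199.5] turn [ 0.01 -0.18  0.68] rows 5.0 0.1
```

send_rows(
  moves=[0.008, 0.01, 0.035, 0, 0, 0, 0.016, 0.02, 0.07, 0, 0, 0, 0.024, 0.03, 0.105, 0, 0, 0, 0.03, 0.04, 0.14, 0, 0, 0, 0.034, 0.046, 0.18, 0, -0.2, 0.7],
)

```text
clock: 3.45
tool_pos: [0.5456, 0.1477, 0.3182]
eef_rot: [0.691, 0.723, 0.001, 0.001]
contact_force: [0.3, -0.0, 0.2]
opening: 0.996
```

send_rows(
  moves=[0, 0, 0.02, 0, 0, 0, 0, 0, 0.04, 0, 0, 0, 0, 0, 0.06, 0, 0, 0, 0, 0, 0.08, 0, 0, 0, 0, 0, 0.08, 0, 0, 0],
)

```text
clock: 3.87
tool_pos: [0.5441, 0.145, 0.2345]
eef_rot: [0.692, 0.722, -0.003, -0.0]
contact_force: [0.1, -0.1, 0.3]
opening: 1.001
```

```bash
python3 - <<'E'
from h import *
goal([.5443,.1482,.1155],92.7)
for n in ['wrist','scene']:
    p=imaging.snapshot(n);cv2.imwrite(f'pics/{n}3.png',p['image'][:,:,::-1])
    W=cloud(p)
    m=(abs(W[...,2]-.1265)<.006)&(np.hypot(W[...,0]-.544,W[...,1]-.148)<.025)
    print(n,m.sum(),W[m].mean(0))
E
```

```text
t 3.87 pos [0.5441 0.145  0.2345] z [-0.004 -0.004 -1.   ] x [-0.044  0.999 -0.004] q [ 0.05  0.72 -0.68  1.77  0.57  0.87 -0.85] F [ 0.1 -0.1  0.3] op 1.001
shift mm [  3.6   0.8 119. ] turn [-0.26  0.21 -0.2 ] rows 2.9 0.1
wrist 798 [0.54358085 0.14870928 0.12729677]
scene 121 [0.54234392 0.14939372 0.12684917]
```

View pics/wrist3.png

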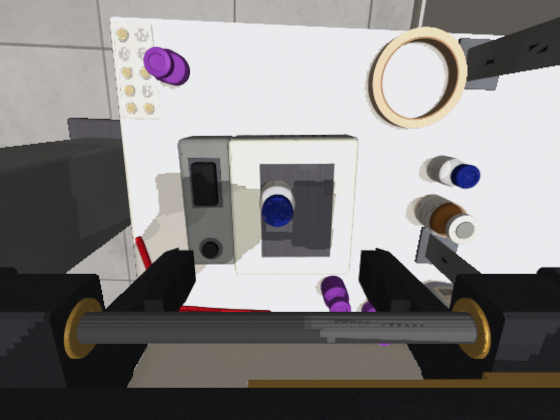

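View pics/scene3.png

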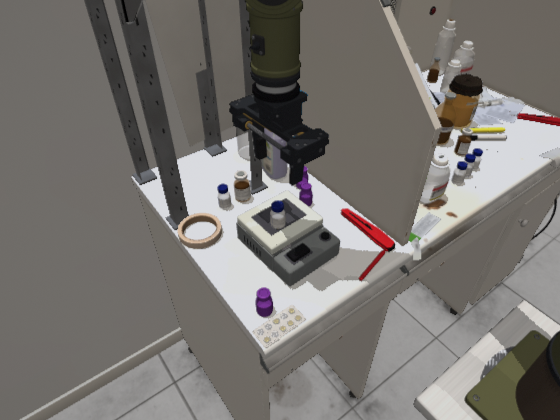

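The wrist view shows the target vial between the open jaws (cap at 277,211), with the key at (205,184) and the round key at (210,248). Descending.

send_rows(
  moves=[0.001, 0, 0.03, 0, 0, 0, 0.002, 0, 0.06, 0, 0, 0, 0.003, 0, 0.09, -0.2, 0.2, -0.2, 0.004, 0, 0.11, -0.2, 0.2, -0.2, 0.004, 0.001, 0.119, -0.2, 0.2, -0.2],
)

```text
clock: 4.38
tool_pos: [0.5466, 0.1503, 0.118]
eef_rot: [0.69, 0.724, 0.002, 0.001]
contact_force: [-0.6, 0.2, 0.3]
opening: 0.998
```

```bash
python3 - <<'E'
from h import *
goal([.5438,.1488,.1155],92.7)
E
```

```text
t 4.38 pos [0.5466 0.1503 0.118 ] z [ 0.003  0.002 -1.   ] x [-0.047  0.999  0.002] q [-0.04  0.87 -0.54  1.85  0.74  0.63 -1.  ] F [-0.6  0.2  0.3] op 0.998
shift mm [-1.3 -2.9  2.4] turn [ 0.2 -0.1  0. ] rows 0.1 0.0
```

Close, with a settling correction first.

send_rows(
  moves=[-0.001, -0.003, 0.002, 0.2, -0.1, 0, -0.001, -0.003, 0.002, 0.2, -0.1, 0, -0.001, -0.003, 0.002, 0.2, -0.1, 0, -0.001, -0.003, 0.002, 0.2, -0.1, 0, -0.001, -0.003, 0.002, 0.2, -0.1, 0],
)

```text
clock: 4.8
tool_pos: [0.5445, 0.1494, 0.1173]
eef_rot: [0.69, 0.723, 0.001, 0.001]
contact_force: [0.1, -0.1, 0.8]
opening: 0.998
```

send_rows(
  moves=[0, 0, 0, 0, 0, 0, 0, 0, 0, 0, 0, 0, 0, 0, 0, 0, 0, 0, 0, 0, 0, 0, 0, 0, 0, 0, 0, 0, 0, 0],
  claw=1,
  grip_force=10,
)

```text
clock: 5.22
tool_pos: [0.5445, 0.1494, 0.1173]
eef_rot: [0.69, 0.723, 0.001, 0.001]
contact_force: [0.8, -0.3, 0.3]
opening: 0.645
```

send_rows(
  moves=[0, 0, 0, 0, 0, 0, 0, 0, 0, 0, 0, 0, 0, 0, 0, 0, 0, 0, 0, 0, 0, 0, 0, 0, 0, 0, 0, 0, 0, 0],
)

```text
clock: 5.63
tool_pos: [0.5445, 0.1494, 0.1173]
eef_rot: [0.69, 0.723, 0.001, 0.001]
contact_force: [-0.3, -0.3, -0.4]
opening: 0.337
```

```bash
python3 - <<'E'
from h import *
goal([.5438,.1488,.2155],92.7)
E
```

```text
t 5.63 pos [0.5445 0.1494 0.1173] z [ 0.002  0.001 -1.   ] x [-0.047  0.999  0.001] q [-0.04  0.87 -0.54  1.86  0.74  0.62 -1.  ] F [-0.3 -0.3 -0.4] op 0.337
shift mm [ -0.5  -0.5 -98.3] turn [ 0.13 -0.04 -0.02] rows 2.4 0.0
```

send_rows(
  moves=[0, 0, 0, 0, 0, 0, 0, 0, 0, 0, 0, 0, 0, 0, -0.01, 0, 0, 0, 0, 0, -0.03, 0, 0, 0, 0, 0, -0.055, 0, 0, 0],
)

```text
clock: 6.05
tool_pos: [0.5433, 0.1489, 0.1722]
eef_rot: [0.69, 0.724, -0.0, -0.0]
contact_force: [0.3, 0.3, -0.0]
opening: 0.341
```

```bash
python3 - <<'E'
from h import *
a=np.deg2rad(2.67);k=np.array([.4705,.152])
t=k+np.array([[np.cos(a),-np.sin(a)],[np.sin(a),np.cos(a)]])@[.05,.082]
print(t)
goal([*t,.17],92.7)
for n in ['wrist','side']:
    p=imaging.snapshot(n);cv2.imwrite(f'pics/{n}4.png',p['image'][:,:,::-1])
    W=cloud(p);R=cv2.Rodrigues(p['rvec'])[0]
    for q in ['release_key_top']:
        for d in imaging.pinpoint(q,p)[:2]:
            u,v=d['point'][0]*560,d['point'][1]*420
            ray=R.T@np.linalg.inv(p['mtx'])@[u,v,1]; c=-R.T@np.ravel(p['tvec'])
            print(n,round(d['score'],2),round(u),round(v),c+ray*(.06-c[2])/ray[2])
    # what's in strip
    m=(W[...,0]>.46)&(W[...,0]<.57)&(W[...,1]>.203)&(W[...,1]<.30)&(W[...,2]>.008)&(W[...,2]<.06)
    print('strip',m.sum())
E
```

```text
[0.51662588 0.23624015]
t 6.05 pos [0.5433 0.1489 0.1722] z [-0.001 -0.    -1.   ] x [-0.047  0.999 -0.   ] q [ 0.    0.8  -0.61  1.82  0.66  0.74 -0.93] F [ 0.3  0.3 -0. ] op 0.341
shift mm [ 88.5 -22.6   2.2] turn [-0.05  0.02  0.01] rows 2.2 0.0
wrist 0.7 183 207 [0.46765452 0.15068612 0.06      ]
strip 0
side 0.75 322 235 [0.46436321 0.13988998 0.06      ]
strip 10
```

View pics/side4.png

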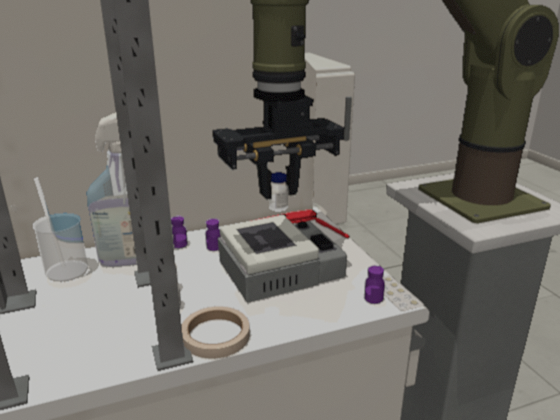

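View pics/wrist4.png

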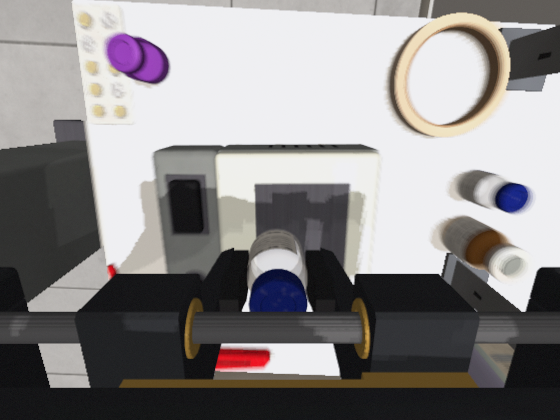

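The vial is lifted and upright in the jaws, and the lid is still shut (side view, vial at 279,190). Moving it over the free strip.

send_rows(
  moves=[0.015, -0.004, 0, 0, 0, 0, 0.035, -0.009, 0, 0, 0, 0, 0.055, -0.014, 0, 0, 0, 0, 0.075, -0.019, 0, 0, 0, 0, 0.0885, -0.0225, 0.002, 0, 0, 0],
)

```text
clock: 6.67
tool_pos: [0.5168, 0.2387, 0.1706]
eef_rot: [0.69, 0.724, 0.002, 0.0]
contact_force: [1.1, 1.0, -1.6]
opening: 0.335
```

send_rows(
  moves=[0, 0, 0.02, 0, 0, 0, 0, 0, 0.04, 0, 0, 0, 0, 0, 0.06, 0, 0, 0, 0, 0, 0.08, 0, 0, 0, 0, 0, 0.09, 0, 0, 0],
)

```text
clock: 7.08
tool_pos: [0.5155, 0.2377, 0.0776]
eef_rot: [0.69, 0.724, -0.001, -0.0]
contact_force: [0.1, -0.2, -0.1]
opening: 0.338
```

```bash
python3 - <<'E'
from h import *
goal([.5166,.2365,.0462],92.7)
for n in ['side']:
    p=imaging.snapshot(n);cv2.imwrite(f'pics/{n}5.png',p['image'][:,:,::-1])
E
```

```text
t 7.08 pos [0.5155 0.2377 0.0776] z [-0.002 -0.001 -1.   ] x [-0.049  0.999 -0.001] q [-0.24  0.93 -0.48  1.86  0.78  0.55 -1.19] F [ 0.1 -0.2 -0.1] op 0.338
shift mm [-1.2  1.1 31.4] turn [-0.1   0.06  0.11] rows 0.8 0.0
```

View pics/side5.png

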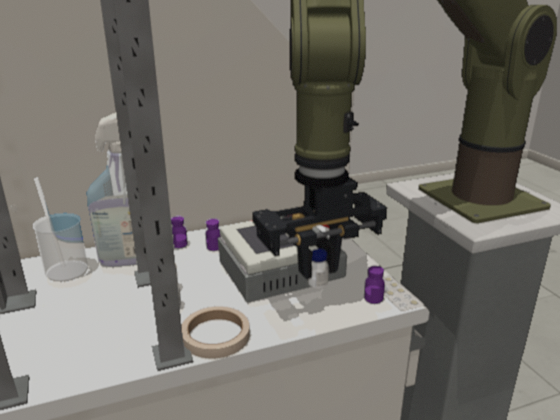

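The side view shows the vial at (318,272), above the strip and clear of the box and the purple vial. Lowering it.

send_rows(
  moves=[-0.001, 0.001, 0.008, 0, 0, 0, -0.001, 0.001, 0.016, 0, 0, 0, -0.001, 0.001, 0.022, 0, 0, 0, -0.001, 0.001, 0.026, 0, 0, 0, -0.001, 0.001, 0.029, 0, 0, 0],
)

```text
clock: 7.55
tool_pos: [0.5162, 0.2365, 0.0477]
eef_rot: [0.69, 0.724, -0.001, -0.0]
contact_force: [-0.0, 0.1, -1.0]
opening: 0.339
```

send_rows(
  moves=[0, 0, 0.0005, 0, 0, 0, 0, 0, 0.001, 0, 0, 0, 0, 0, 0.0015, 0, 0, 0, 0, 0, 0.002, 0, 0, 0, 0, 0, 0.002, 0, 0, 0],
)

```text
clock: 7.97
tool_pos: [0.5163, 0.2366, 0.0459]
eef_rot: [0.69, 0.724, -0.001, -0.0]
contact_force: [-0.2, 0.0, -0.3]
opening: 0.339
```

```bash
python3 - <<'E'
from h import *
goal([.5166,.2365,.0455],92.7)
E
```

```text
t 7.97 pos [0.5163 0.2366 0.0459] z [-0.002 -0.001 -1.   ] x [-0.049  0.999 -0.001] q [-0.26  0.98 -0.43  1.86  0.82  0.49 -1.23] F [-0.2  0.  -0.3] op 0.339
shift mm [-0.1  0.3  0.4] turn [-0.14  0.07  0.1 ] rows 0.0 0.0
```

Not yet clearly touching, so I'll creep down until there is a force.

send_rows(
  moves=[0, 0, 0.0005, 0, 0, 0, 0, 0, 0.001, 0, 0, 0, 0, 0, 0.001, 0, 0, 0, 0, 0, 0.0015, 0, 0, 0, 0, 0, 0.0015, 0, 0, 0],
)

```text
clock: 8.38
tool_pos: [0.5163, 0.2367, 0.0455]
eef_rot: [0.69, 0.724, -0.001, 0.0]
contact_force: [-1.9, -0.8, 9.1]
opening: 0.339
```

send_rows(
  moves=[0, 0, -0.0003, 0, 0, 0, 0, 0, -0.0003, 0, 0, 0, 0, 0, -0.0003, 0, 0, 0, 0, 0, -0.0003, 0, 0, 0, 0, 0, -0.0003, 0, 0, 0],
)

```text
clock: 8.8
tool_pos: [0.5163, 0.2367, 0.0457]
eef_rot: [0.69, 0.724, -0.001, -0.0]
contact_force: [0.2, 0.4, 0.2]
opening: 0.342
```

send_rows(
  moves=[0, 0, 0, 0, 0, 0, 0, 0, 0, 0, 0, 0, 0, 0, 0, 0, 0, 0, 0, 0, 0, 0, 0, 0, 0, 0, 0, 0, 0, 0],
  claw=-0.4,
)

```text
clock: 9.22
tool_pos: [0.5163, 0.2366, 0.0456]
eef_rot: [0.69, 0.724, -0.001, -0.0]
contact_force: [0.2, 0.1, -0.8]
opening: 0.688
```

```bash
python3 - <<'E'
from h import *
goal([.5163,.2367,.13],92.7)
for n in ['side','wrist']:
    p=imaging.snapshot(n);cv2.imwrite(f'pics/{n}6.png',p['image'][:,:,::-1])
E
```

```text
t 9.22 pos [0.5163 0.2366 0.0456] z [-0.002 -0.002 -1.   ] x [-0.049  0.999 -0.002] q [-0.26  0.98 -0.43  1.86  0.83  0.49 -1.23] F [ 0.2  0.1 -0.8] op 0.688
shift mm [ -0.   -0.2 -84.4] turn [-0.1   0.09  0.11] rows 2.0 0.0
```

View pics/side6.png

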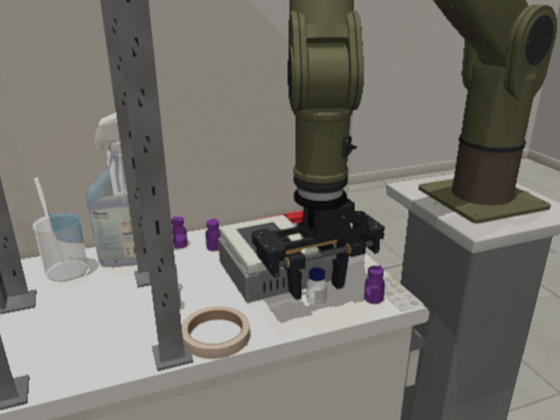

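View pics/wrist6.png

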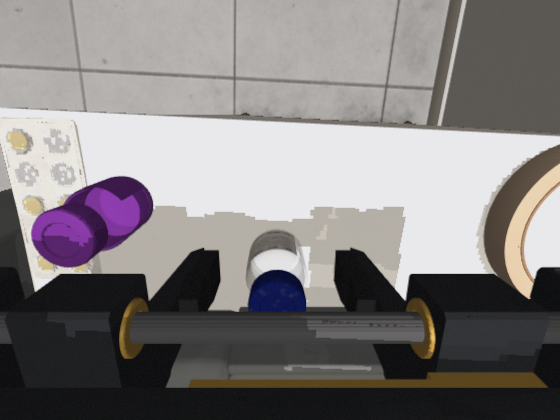

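The vial stands free between the open fingers (side view, about 317,287). Raising straight up.

send_rows(
  moves=[0, 0, -0.008, 0, 0, 0, 0, 0, -0.025, 0, 0, 0, 0, 0, -0.05, 0, 0, 0, 0, 0, -0.08, 0, 0, 0, 0, 0, -0.11, 0, 0, 0],
)

```text
clock: 9.73
tool_pos: [0.516, 0.2366, 0.1571]
eef_rot: [0.689, 0.724, -0.002, -0.0]
contact_force: [1.2, -0.3, 0.7]
opening: 0.698
```

send_rows(
  moves=[0, 0, -0.02, 0, 0, 0, 0, 0, -0.04, 0, 0, 0, 0, 0, -0.04, 0, 0, 0, 0, 0, -0.04, 0, 0, 0, 0, 0, -0.04, 0, 0, 0],
  claw=1,
)

```text
clock: 10.15
tool_pos: [0.5157, 0.2361, 0.1966]
eef_rot: [0.689, 0.724, -0.002, -0.0]
contact_force: [-0.2, -0.3, -0.5]
opening: 0.347
```

```bash
python3 - <<'E'
from h import *
for n in ['wrist','side']:
    p=imaging.snapshot(n);cv2.imwrite(f'pics/{n}7.png',p['image'][:,:,::-1])
    W=cloud(p)
    m=(abs(W[...,2]-.055)<.006)&(np.hypot(W[...,0]-.516,W[...,1]-.237)<.03)
    print(n,m.sum(),W[m].mean(0))
    R=cv2.Rodrigues(p['rvec'])[0];c=-R.T@np.ravel(p['tvec'])
    for d in imaging.silhouettes('release_key_top',p)[:1]:
        P=W[d['pixels']];P=P[abs(P[:,2]-.06)<.004].astype(np.float32); print('key',round(d['score'],2),len(P),cv2.minAreaRect(P[:,:2]),P.mean(0))
    L=W[(abs(W[...,2]-.0715)<.003)&(W[...,0]>.48)&(W[...,0]<.64)&(W[...,1]>.04)&(W[...,1]<.22)]
    print('lid',cv2.minAreaRect(L[:,:2].astype(np.float32)))
goal([.462,.152,.20],2.7)
goal([.462,.152,.20],182.7)
E
```

```text
wrist 618 [0.51640662 0.2359036  0.05582047]
lid ((0.5588421821594238, 0.1303623616695404), (0.1202000305056572, 0.14103055000305176), 2.5942254066467285)
side 160 [0.51918027 0.23904003 0.05434114]Traceback (most recent call last):
  File "<stdin>", line 9, in <module>
cv2.error: OpenCV(4.12.0) /io/opencv/modules/imgproc/src/convhull.cpp:143: error: (-215:Assertion failed) total >= 0 && (depth == CV_32F || depth == CV_32S) in function 'convexHull'
```

View pics/wrist7.png

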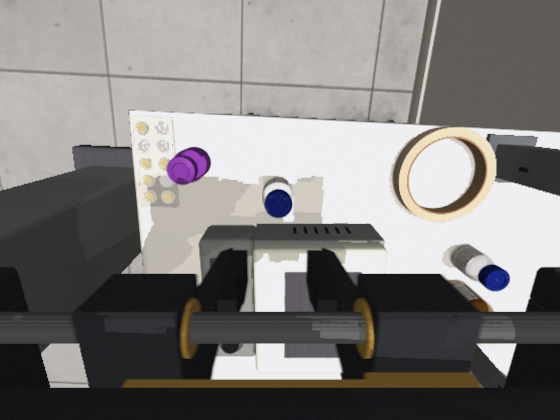

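View pics/side7.png

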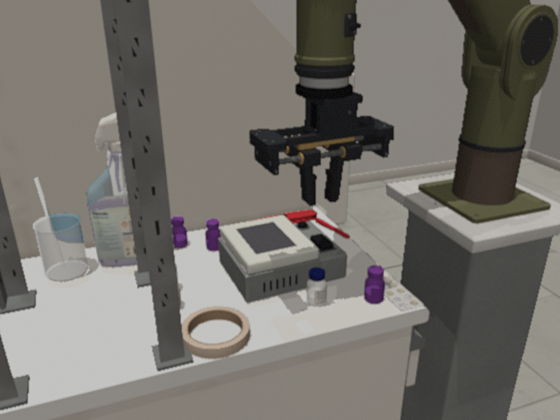

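The vial stands upright on the bench at about (0.516, 0.236). In the side view it is at (317,288), and the lid is still shut. Next, the wrist camera offset and the clearances for the key press.

```bash
python3 - <<'E'
from h import *
p=imaging.snapshot('wrist')
s=r.get_state();R=cv2.Rodrigues(p['rvec'])[0];c=-R.T@np.ravel(p['tvec'])
Q=Ro.from_quat(s['eef_rot']);print('cam in tool',Q.inv().apply(c-s['tool_pos']))
W=cloud(p);m=imaging.silhouettes('release_key_top',p)
print([ (round(d['score'],2),d['pixels'].sum()) for d in m])
goal([.461,.152,.20],2.7)
goal([.461,.152,.20],182.7)
E
```

```text
cam in tool [ 0.07645043  0.00018175 -0.12106883]
[(0.6, np.int64(155))]
t 10.45 pos [0.5158 0.2365 0.1963] z [-0.004 -0.003 -1.   ] x [-0.05   0.999 -0.002] q [-0.15  0.77 -0.63  1.79  0.61  0.79 -1.04] F [-0.4  0.6  0.2] op 0.072
shift mm [-81.7 -58.9  -3.2] turn [-8.000e-02  2.900e-01  9.014e+01] rows 2.4 12.6
t 10.45 pos [0.5158 0.2365 0.1963] z [-0.004 -0.003 -1.   ] x [-0.05   0.999 -0.002] q [-0.15  0.77 -0.63  1.79  0.61  0.79 -1.04] F [-0.4  0.6  0.2] op 0.072
shift mm [-81.7 -58.9  -3.2] turn [-2.900e-01 -8.000e-02 -8.986e+01] rows 2.4 12.5
```

send_rows(
  moves=[0, 0, 0, 0, 0, -3, 0, 0, 0, 0, 0, -6, 0, 0, -0.01, 0, 0, -9, 0, 0, -0.01, 0, 0, -12, 0, 0, -0.01, 0, 0, -15],
)

```text
clock: 10.87
tool_pos: [0.5158, 0.2368, 0.2064]
eef_rot: [0.588, 0.809, -0.002, -0.001]
contact_force: [0.2, -0.4, 0.1]
opening: 0.003
```

```bash
python3 - <<'E'
from h import *
goal([.461,.152,.20],182.7)
E
```

```text
t 10.87 pos [0.5158 0.2368 0.2064] z [-0.004 -0.002 -1.   ] x [-0.309  0.951 -0.001] q [-0.11  0.77 -0.71  1.78  0.66  0.84 -0.82] F [ 0.2 -0.4  0.1] op 0.003
shift mm [-63.7 -78.3   6.8] turn [ -0.25  -0.11 -74.7 ] rows 2.4 10.4
```

send_rows(
  moves=[-0.012, -0.015, 0, 0, 0, -6, -0.024, -0.03, 0, 0, 0, -12, -0.036, -0.045, 0, 0, 0, -18, -0.048, -0.06, 0, 0, 0, -24, -0.063, -0.078, 0, 0, 0, -30],
)

```text
clock: 11.28
tool_pos: [0.4608, 0.1529, 0.2066]
eef_rot: [0.356, 0.935, -0.001, -0.001]
contact_force: [0.4, -1.2, 0.1]
opening: 0.006
```

send_rows(
  moves=[0, 0, 0, 0, 0, -6, 0, 0, 0, 0, 0, -12, 0, 0, 0, 0, 0, -18, 0, 0, 0, 0, 0, -24, 0, 0, 0, 0, 0, -30],
)

```text
clock: 11.7
tool_pos: [0.4608, 0.1527, 0.2064]
eef_rot: [0.099, 0.995, -0.001, -0.002]
contact_force: [0.5, -0.8, -1.0]
opening: 0.004
```

```bash
python3 - <<'E'
from h import *
goal([.461,.152,.15],182.7)
E
```

```text
t 11.7 pos [0.4608 0.1527 0.2064] z [-0.004 -0.001 -1.   ] x [-0.98   0.197  0.004] q [ 0.17  0.78 -0.99  2.01  0.88  0.86  0.04] F [ 0.5 -0.8 -1. ] op 0.004
shift mm [-0.6 -0.5 56.4] turn [ -0.1   -0.23 -14.08] rows 1.4 2.0
```

send_rows(
  moves=[0, 0, 0.02, 0, 0, -4, 0, 0, 0.04, 0, 0, -8, 0, 0, 0.06, 0, -0.2, -11, 0, 0, 0.08, 0, -0.2, -14, -0.002, -0.001, 0.1, 0, -0.2, -14],
)

```text
clock: 12.12
tool_pos: [0.4618, 0.1514, 0.1052]
eef_rot: [-0.024, 1.0, -0.001, -0.001]
contact_force: [0.3, -0.4, 0.2]
opening: 0.005
```

```bash
python3 - <<'E'
from h import *
goal([.463,.1517,.085],182.7)
for n in ['side','wrist']:
    p=imaging.snapshot(n);cv2.imwrite(f'pics/{n}8.png',p['image'][:,:,::-1])
E
```

```text
t 12.12 pos [0.4618 0.1514 0.1052] z [-0.001 -0.001 -1.   ] x [-0.999 -0.049  0.001] q [ 0.1   0.95 -0.89  2.08  1.18  0.75  0.04] F [ 0.3 -0.4  0.2] op 0.005
shift mm [-1.3  0.2 20.2] turn [-0.07 -0.08  0.08] rows 0.5 0.0
```

View pics/side8.png

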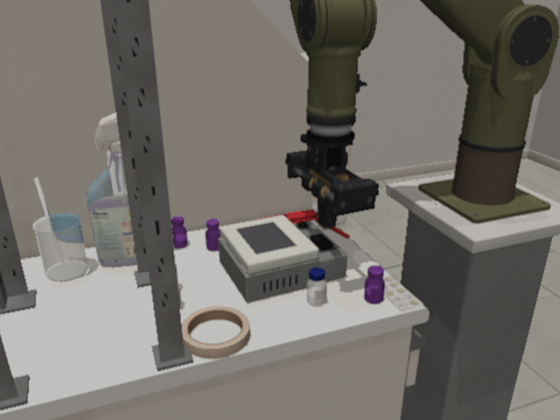

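View pics/wrist8.png

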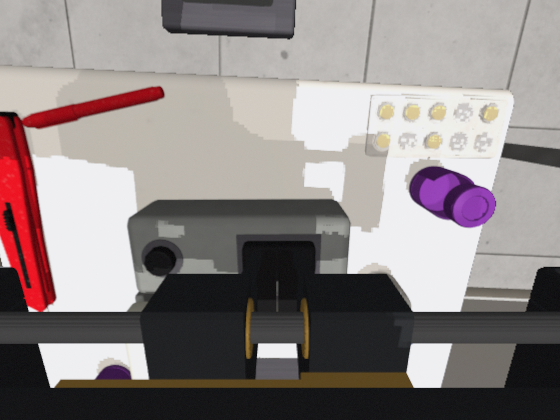

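The closed fingertips are centred over the bar key (wrist view, about 278,270). The round key is well clear at (160,260).

send_rows(
  moves=[-0.001, 0, 0.006, 0, 0, 0, -0.001, 0, 0.012, 0, 0, 0, -0.001, 0, 0.016, 0, 0, 0, -0.001, 0, 0.019, 0, 0, 0, -0.001, 0, 0.021, 0, 0, 0],
)

```text
clock: 12.63
tool_pos: [0.4621, 0.1501, 0.0831]
eef_rot: [-0.023, 1.0, -0.002, -0.002]
contact_force: [-0.7, -0.6, 2.8]
opening: 0.005
```

send_rows(
  moves=[0, 0, 0.001, 0, 0, 0, 0, 0, 0.002, 0, 0, 0, 0, 0, 0.003, 0, 0, 0, 0, 0, 0.004, 0, 0, 0, 0, 0, 0.0045, 0, 0, 0],
)

```text
clock: 13.05
tool_pos: [0.4621, 0.1501, 0.0793]
eef_rot: [-0.023, 1.0, -0.002, -0.002]
contact_force: [-1.9, -2.5, 14.5]
opening: 0.005
```

```bash
python3 - <<'E'
from h import *
goal([.463,.1517,.0795],182.7)
for n in ['side']:
    p=imaging.snapshot(n);cv2.imwrite(f'pics/{n}9.png',p['image'][:,:,::-1])
E
```

```text
t 13.05 pos [0.4621 0.1501 0.0793] z [-0.004 -0.004 -1.   ] x [-0.999 -0.046  0.004] q [ 0.08  0.99 -0.85  2.09  1.25  0.73 -0.02] F [-1.9 -2.5 14.5] op 0.005
shift mm [-1.   1.5 -0.2] turn [-0.24 -0.22 -0.09] rows 0.0 0.0
```

View pics/side9.png

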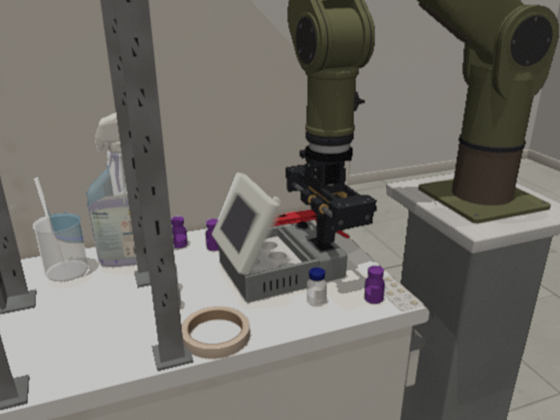

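The lid is swinging open and the gripper isn't touching it. Retracting straight up.

send_rows(
  moves=[0, 0, -0.004, 0, 0, 0, 0, 0, -0.01, 0, 0, 0, 0, 0, -0.02, 0, 0, 0, 0.005, 0, -0.04, 0, 0, 0, 0.01, 0, -0.06, 0, 0, 0],
)

```text
clock: 13.52
tool_pos: [0.452, 0.1499, 0.1397]
eef_rot: [-0.023, 1.0, -0.002, -0.002]
contact_force: [-0.7, 0.1, 0.0]
opening: 0.004
```

send_rows(
  moves=[0, 0, -0.02, 0, 0, 0, 0, 0, -0.05, 0, 0, 0, 0, 0, -0.08, 0, 0, 0, 0, 0, -0.08, 0, 0, 0, 0, 0, -0.08, 0, 0, 0],
)

```text
clock: 13.93
tool_pos: [0.4532, 0.1506, 0.221]
eef_rot: [-0.022, 1.0, -0.002, -0.001]
contact_force: [-0.2, -0.1, -1.5]
opening: 0.007
```

send_rows(
  moves=[0, 0, 0, 0, 0, 0, 0, 0, 0, 0, 0, 0, 0, 0, 0, 0, 0, 0, 0, 0, 0, 0, 0, 0, 0, 0, 0, 0, 0, 0],
)

```text
clock: 14.35
tool_pos: [0.4529, 0.1505, 0.2204]
eef_rot: [-0.022, 1.0, -0.002, -0.001]
contact_force: [0.6, -0.3, -0.2]
opening: 0.005
```

```bash
python3 - <<'E'
from h import *
goal([.463,.1517,.2],182.7)
for n in ['side','scene']:
    p=imaging.snapshot(n);cv2.imwrite(f'pics/{n}10.png',p['image'][:,:,::-1])
    W=cloud(p)
    m=(abs(W[...,2]-.055)<.006)&(np.hypot(W[...,0]-.516,W[...,1]-.237)<.03)
    print(n,m.sum(),W[m].mean(0))
    L=W[(W[...,2]>.09)&(W[...,2]<.25)&(W[...,0]>.57)&(W[...,0]<.70)&(W[...,1]>.09)&(W[...,1]<.19)]
    A=L-L.mean(0) ;v=np.linalg.svd(A,full_matrices=0)[2][2]; print('lid',len(L),L[:,2].max(),'normal',v, 'angle',np.arccos(abs(v[2])))
E
```

```text
t 14.35 pos [0.4529 0.1505 0.2204] z [-0.003 -0.003 -1.   ] x [-0.999 -0.045  0.003] q [ 0.2   0.77 -1.05  2.02  0.88  0.9   0.27] F [ 0.6 -0.3 -0.2] op 0.005
shift mm [-10.2   0.8  20.3] turn [-0.18 -0.17 -0.13] rows 0.5 0.0
side 162 [0.51923157 0.23901204 0.05413404]
lid 999 0.16887258728717586 normal [0.99060502 0.12041429 0.06482347] angle 1.5059273697976336
scene 126 [0.51563664 0.23630643 0.05577809]
lid 810 0.16986390493864456 normal [-0.96098572 -0.10714495  0.25500276] angle 1.3129457687573418
```

View pics/side10.png

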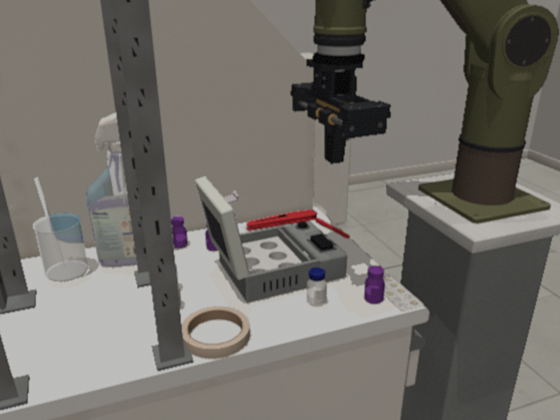

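View pics/scene10.png

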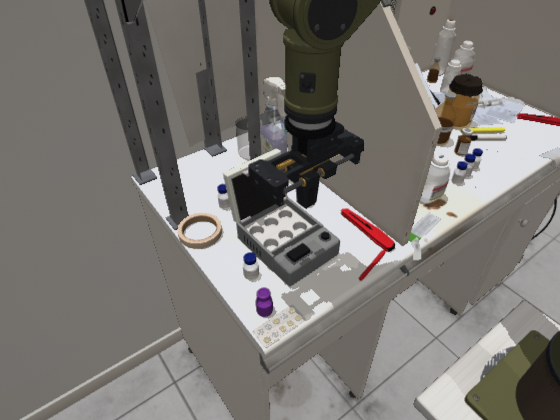

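The vial is upright and the lid is past vertical. I'll wait a little longer and measure the lid angle properly.

send_rows(
  moves=[0, 0, -0.02, 0, 0, 0, 0, 0, -0.04, 0, 0, 0, 0, 0, -0.06, 0, 0, 0, 0, 0, -0.06, 0, 0, 0, 0, 0, -0.06, 0, 0, 0],
)

```text
clock: 14.87
tool_pos: [0.4535, 0.151, 0.281]
eef_rot: [-0.022, 1.0, -0.001, -0.0]
contact_force: [0.2, -1.1, -0.1]
opening: 0.007
```

send_rows(
  moves=[0, 0, 0, 0, 0, 0, 0, 0, 0, 0, 0, 0, 0, 0, 0, 0, 0, 0, 0, 0, 0, 0, 0, 0, 0, 0, 0, 0, 0, 0],
)

```text
clock: 15.28
tool_pos: [0.4533, 0.1509, 0.2806]
eef_rot: [-0.022, 1.0, -0.001, -0.001]
contact_force: [0.1, -0.4, -0.2]
opening: 0.007
```

```bash
python3 - <<'E'
from h import *
print(r.get_state()['tool_pos'])
a=np.deg2rad(2.6)
for n in ['side','scene']:
    p=imaging.snapshot(n);cv2.imwrite(f'pics/{n}11.png',p['image'][:,:,::-1])
    W=cloud(p)
    for d in imaging.silhouettes('box_lid',p)[:2]:
        P=W[d['pixels']];P=P[~np.isnan(P[:,0])]
        x=(P[:,0]-.469)*np.cos(a)+(P[:,1]-.1517)*np.sin(a); z=P[:,2]; ok=(z>.08)&(z<.25)&(x>.1)&(x<.22)
        print(n,round(d['score'],2),len(P),ok.sum())
        for zz in np.arange(.085,.2,.01):
            k=ok&(abs(z-zz)<.005)
            if k.sum()>5: print(round(zz,3),np.percentile(x[k],[5,50,95]).round(4),k.sum())
E
```

```text
[0.45329684 0.15088144 0.28057794]
side 0.63 2584 2058
0.085 [0.1563 0.1736 0.1756] 162
0.095 [0.1578 0.1754 0.1773] 172
0.105 [0.1607 0.1773 0.1792] 165
0.115 [0.1612 0.1791 0.1812] 172
0.125 [0.1642 0.181  0.1831] 180
0.135 [0.1654 0.1828 0.1843] 181
0.145 [0.1666 0.1845 0.1861] 185
0.155 [0.1671 0.1861 0.188 ] 201
0.165 [0.1522 0.1783 0.1876] 640
scene 0.67 2720 2087
0.085 [0.1507 0.1532 0.1576] 227
0.095 [0.1524 0.1548 0.159 ] 240
0.105 [0.1544 0.1567 0.1609] 243
0.115 [0.1561 0.1585 0.1633] 245
0.125 [0.1579 0.1603 0.1657] 213
0.135 [0.1602 0.162  0.1681] 207
0.145 [0.1615 0.164  0.1708] 195
0.155 [0.1636 0.1659 0.1744] 153
0.165 [0.149  0.1704 0.1839] 364
```

View pics/side11.png

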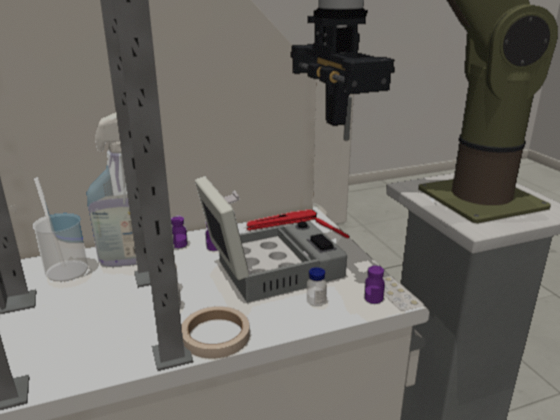

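The lid face slopes 0.18 in x per unit of z, about 10° past vertical. That matches 1.75 rad, fully open. Handing in.

```bash
python3 - <<'E'
from plant import r
print(r.finish_job())
E
```

```text
the job is handed in; nothing more can be done
None
```

I lifted the blue-capped vial off the lid and stood it on the free strip left of the box. Then I pressed only the bar key with the closed fingertips and backed the arm away upward. I handed in at about 15.4 s of the 54 s allowed; no verdict was reported.

**Last checks:**
- **Vial:** it stands upright and free at about (0.516, 0.236), with its top at about 56 mm. It had not moved after the press.
- **Lid:** both outside cameras show its face about 10° past vertical, which matches the 1.75 rad stop. A first rough fit read lower (1.31–1.51 rad), because it mixed in other points and can't read past vertical.
- **Forces:** the highest readings were 9 N when setting the vial down and about 15 N on the key. Forces were only read at the end of each move.
- **Round key:** I did not measure its travel directly. The fingertips pressed about 73 mm away from it, and the gripper body stayed well above it.

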